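# Seat a printing block in the corner of the copy bed

## Robot

A 7-joint arm with a two-finger parallel gripper is mounted at the origin on the work surface. World frame = base frame: x ahead of the robot, y to its left, z up, the work surface at z = 0. Lengths are in m, angles in rad, forces in N, time in s.
With the tool pointing down it reaches from about 0.4 to 0.875 m from the base axis. Payload 19.3 kg.
Tool frame: the origin (TCP) lies at the very end of the fingers, on their centre line; the grasp point (between the pads) lies bot.grasp_offset behind it (bot.grasp_offset is the distance from the TCP to the grasp point, in m); z points along the fingers, y is the direction in which the jaws open and shut (so a half turn about z gives the same grasp; the last joint's range is limited). The gripper opens to 85 mm and grips with 20 to 120 N. Pads are 22 mm wide; open, the fingers measure 114 mm over their backs; the gripper's body (76 mm by 85 mm) begins 54 mm behind the grasp point. The pads swing forward as they close: fully open they stand 13 mm farther back than shut.
Start: joints at [-1.37, 0.521, -0.036, 1.599, 0.021, 1.021, -0.113], TCP at [0.167, 0.602, 0.231] pointing down, gripper open.
Joint ranges: [-2.91, 2.91], [-0.3, 2.13], [-1.5, 1.42], [0.17, 2.43], [-1.26, 4.41], [0.16, 1.93], [-2.52, 2.52]. Speed limits (rad/s): [1.89, 1.89, 2.39, 2.39, 3.01, 3.01, 3.01].

## Interface

Orientations are given as [roll, pitch, yaw] about the fixed x, y, z axes, in that order (R = Rz(yaw) Ry(pitch) Rx(roll)).
In Python, from workcell import bot gives the robot as it stands. The module is installed in compiled form; this text tells all that it offers.
- The arm moves only by the shell command python3 -m handwheel 'ROWS' [OPENING] [FORCE]. ROWS is JSON, a list of rows, each a list of 6 numbers: the shift along the tool's x, y, z as a fraction of full scale, then the turn, a rotation vector about the tool's x, y, z as a fraction of full scale. In form: [[x, y, z, rx, ry, rz], ...]. A call has 1 to 8 rows; each row shifts and turns the commanded pose from where the row before left it, along the tool's axes as they then stand; what a row does not reach is not made up. Full scale, the value 1, is 0.025 m for a shift and 360 degrees for a turn. A row lasts 1/8 s, in which the tool goes at most 62.5 mm and 10.7 degrees, less where a joint would pass 70% of its speed; a pose out of reach is approached as far as the arm can. A call with a number of a shift or a turn outside -1 to 1 is refused whole. A call with a gripper value outside its range is refused whole. OPENING is the closure, from -1 (fully open) to 1 (shut), set as the call begins (- or left out, the last holds). The fingers move at their own pace and stop on an object; FORCE is the grip in N (left out, the last holds). Time passes only in rows, so rows that do not move let the fingers close. It gives the time, the measured TCP pose, the force and the opening at its end, in the units of the state.
- bot.observe(): the state, without advancing time (a new reading comes with each control period).
- bot.grab_frame(name): name is "scene" or "side" or "wrist"; returns a dict with "pixels" (420x560x3 uint8, blue, green, red), "vertical_fov" (degrees; the focal length in pixels is half the picture's height over the tangent of half this angle, whatever the lens; pixels are square), "cx", "cy" (the principal point, pixels), "D" ([k1, k2, p1, p2, k3] as OpenCV has them; the pictures are not rectified), "R" (3x3) and "t" (3): a world point X has camera coordinates R X + t. Camera axes: x right, y down, z forward; pixel columns grow to the right and rows downward; lengths in m; the calibration is good to about 2 mm. A picture is of the moment at which its call begins. There is no depth.
- bot.job_done(): hands the job in, once; it reports no verdict.
Trained networks look in a picture, given as the dict that the camera call returned (one of the last four; its "shot" number tells which), for a name from the list of things; names that differ only in an ending like _2 or _b are one class to them, and where a whole thing is asked for, a point or a joint stands for the part that bears it (a point fixed in the world has none). Each returns a list of dicts, best first, with "score" (0 to 1); they miss things now and then, are a little off and sometimes report something else, mostly with a low value. They report only what shows in the picture. A call takes as long as a camera call. They do not tell look-alikes from the thing itself.
- bot.trace(picture, thing): "region" (420x560 bool, what is visible of it) and "point" ([column, row] in pixels, amid what is visible of it).
The state is a dict: "clock": time; "qpos": joint angles; "qd": joint speeds; "joint_efforts": joint torques, N m; "position": TCP position; "tool_rot": TCP orientation; "force": force on the tool from outside, world axes, zero at the start; "moment": the same for the moment, N m; "grip_width": finger opening in m.
Only numpy, scipy, OpenCV 4.12 (cv2) and the standard library are available. Lean on these libraries where they do the work, as an engineer would, in place of code of your own. Each camera call takes 0.05 s, during which the arm holds its last target.

## Task

Slide the loose wooden printing block into the empty corner pocket of the grey copy bed, pushing it with the fingertips and never lifting it. First push it straight across until its long side lies flat against the long rail, well before the pocket; then drag or push it along, keeping it against the rail, until it sits snug in the corner against both the rail and the end stop. Leave the block in the other pocket and the other objects where they are, and finish with the hand clear.

Things in the scene. Friction and masses are not known exactly. Their poses are not given: they have to be found in the camera images.
- bed: Fixed grey plate 230 x 420 mm, top 10 mm above the work surface, spanning bed x -130 to +100 mm, y -210 to +210 mm. Origin at its underside. Bed +x points across to the rail, away from the robot, up to 0.3 rad askew; y runs along the rail; z up. A corner pocket lies at each end of the rail.
- rail (a point): Middle of the top edge of the rail's working face (bed x +75 mm, y 0, z +22 mm). The aluminium rail runs straight along bed y on the bed's far side, 400 mm long, 14 mm wide, 12 mm above the plate. At each end an end stop of the same height closes it, working faces at bed y +180 and -180 mm. Axes as the bed's.
- lip (a point): Middle of the top of the low lip at the +y pocket (bed x +22, y +162, z +18 mm); the -y pocket mirrors it. Lips are parallel to the rail, 8 mm thick, 8 mm above the plate, inner face at bed x +26 mm: a pocket is 49 mm wide. They reach 35 mm from the end stop, then flare 16 mm away from the rail; so a pocket is entered only along the rail.
- block: The loose block to be moved: wood with a copper plate on top, 44 mm (its x) x 60 mm (its y, the long side) x 22 mm high, 60 to 130 g. It starts in the open middle of the bed, off the rail, turned up to about 0.3 rad from the bed. Origin at the centre of its underside, z up.
- pocket: The empty corner pocket (at either end of the rail), with flat white paper on its floor. Origin on the top of the plate exactly where the block's origin is when the block touches both rail and end stop: bed x = +53 mm, bed y = +150 or -150 mm. Axes parallel to the bed's (x to the rail, y along it).
- filler: A second block of the same shape and size as the loose one, already seated in the other corner pocket; leave it alone. Origin at the centre of its underside.
- loupe: Black magnifier standing on one near corner of the bed, 38 mm across, 42 mm high; leave it alone. Origin at the centre of its underside.
- weight: Brass knobbed weight standing on the other near corner of the bed, 34 mm across, 42 mm high; leave it alone. Origin at the centre of its underside.
- brush: Dusting brush lying on the table to the robot's right of the bed; leave it alone. Origin under its middle, its length along x.
- tray: Empty open wooden box 160 x 120 x 70 mm on the table to the robot's left of the bed; leave it alone. Origin at the centre of its underside.
Mind the look-alikes: they are no part of the job. What is shaped like the block but red is not meant.

How it is judged:
By the outcome, as a careful person would: the job done as asked, in the order asked, and still so for the second after the job is handed in, with the robot touching nothing.
It also fails if it takes over 58 s, if anything falls off the work surface, if the arm or the gripper's body presses on something with over 40 N, if the wrist force passes 120 N, or if a joint passes its speed limit or range.

## Working session

There is one attempt and no reset: what is moved stays moved. The work goes in short steps, Python scripts to look and compute and a shell command to move; the robot and the scene stay as the last step left them, time stands still between calls to the robot, and variables do not carry over. Pictures are saved under pics/ and viewed, and the job is handed in when it is done.

```bash
mkdir -p pics; ls
cat > h.py <<'E'
import numpy as np, cv2
from workcell import bot
def K(p):
    f=210/np.tan(np.radians(p["vertical_fov"])/2)
    return np.array([[f,0,p["cx"]],[0,f,p["cy"]],[0,0,1.]])
def proj(p,X):
    R=np.array(p["R"]);t=np.array(p["t"],float)
    return cv2.projectPoints(np.array(X,float).reshape(-1,3),cv2.Rodrigues(R)[0],t,K(p),np.array(p["D"],float))[0].reshape(-1,2)
def unproj(p,uv,z):
    u=cv2.undistortPoints(np.array(uv,float).reshape(-1,1,2),K(p),np.array(p["D"],float)).reshape(-1,2)
    R=np.array(p["R"]);t=np.array(p["t"],float)
    c=-R.T@t; d=np.c_[u,np.ones(len(u))]@R
    s=(np.array(z)-c[2])/d[:,2]
    return c+d*s[:,None]
E
python3 - <<'E'
from h import *
print(bot.observe(),bot.grasp_offset)
for n in ["scene","side","wrist"]:
    p=bot.grab_frame(n); cv2.imwrite(f"pics/{n}0.png",p["pixels"])
    np.save(f"{n}0.npy",p,allow_pickle=True)
    for th in ["block","pocket","bed"]:
        for r in bot.trace(p,th)[:4]: print(n,th,round(r["score"],2),r["point"],r["region"].sum())
E
```

```text
pics
{'clock': 0.0, 'qpos': array([-1.37020873,  0.52201748, -0.03637253,  1.59999867,  0.02119496,
        1.02107818, -0.11281101]), 'qd': array([-0.00026905, -0.00028529, -0.00049028,  0.00071502,  0.0010538 ,
        0.00019497,  0.00218045]), 'joint_efforts': array([-5.32435515e-04, -9.27083874e+01,  1.97979301e+00, -3.69957411e+01,
        1.78706681e-02,  7.65691133e-03,  3.89612950e-06]), 'position': array([0.16710126, 0.6019051 , 0.2307264 ]), 'tool_rot': array([-3.14047667e+00,  5.21445508e-05,  2.87082043e+00]), 'force': array([ 0.78493222, -0.26793635, -0.35868608]), 'moment': array([ 0.00030728, -0.05474069, -0.00831978]), 'grip_width': 0.08550347493705307} 0.0187
scene block 0.86 [176.6, 229.5] 481
scene block 0.73 [289.2, 229.9] 506
scene block 0.69 [269.3, 163.7] 293
scene block 0.48 [274.8, 245.5] 11640
scene pocket 0.85 [252.6, 289.2] 345
scene bed 0.89 [276.0, 250.9] 11733
side block 0.79 [311.3, 222.4] 243
side block 0.72 [233.3, 198.9] 201
side block 0.72 [253.1, 274.1] 339
side pocket 0.66 [342.4, 256.9] 157
side bed 0.47 [318.1, 238.1] 5645
```

View pics/scene0.png

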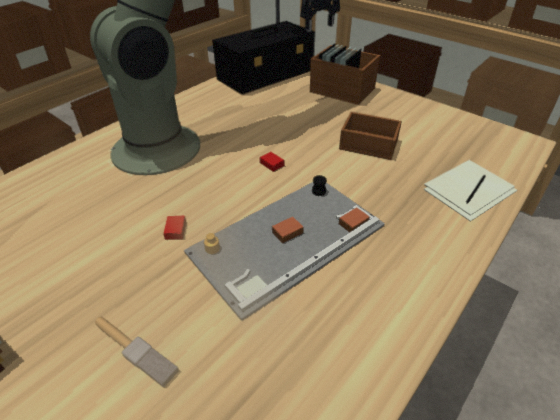

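View pics/side0.png

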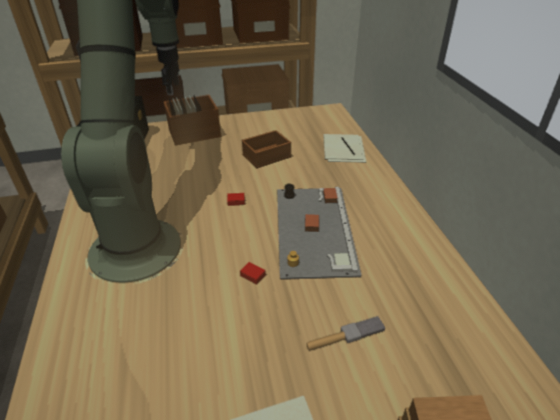

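Run:
```python
from h import *
a=np.load("scene0.npy",allow_pickle=True).item();b=np.load("side0.npy",allow_pickle=True).item()
x=a["pixels"][130:330,150:390];y=b["pixels"][160:310,200:410]
cv2.imwrite("pics/crop0.png",np.vstack([cv2.resize(x,(640,533),interpolation=cv2.INTER_CUBIC)]))
cv2.imwrite("pics/crop0b.png",cv2.resize(y,(770,550),interpolation=cv2.INTER_CUBIC))
for p in(a,b): print(K(p)[0,0],p["D"], -np.array(p["R"]).T@p["t"])
for uv,z in [((176.6,229.5),.032),((289.2,229.9),.032),((269.3,163.7),.032),((252.6,289.2),.01)]: print(unproj(a,uv,[z]))
for uv,z in [((311.3,222.4),.025),((233.3,198.9),.025),((253.1,274.1),.025),((342,256.9),.01)]: print(unproj(b,uv,[z]))
```

```text
404.64697607700117 [-0.06771879  0.          0.          0.          0.        ] [ 0.96622823 -0.54753414  0.68691566]
419.822549392625 [-0.03175115  0.          0.          0.          0.        ] [ 0.23953499 -0.99876627  0.88597949]
[[ 0.35912752 -0.20203626  0.032     ]]
[[ 0.55858663 -0.03694086  0.032     ]]
[[0.35374418 0.12774003 0.032     ]]
[[ 0.59559493 -0.20071026  0.01      ]]
[[ 0.54626968 -0.03303305  0.025     ]]
[[0.32245447 0.14577861 0.025     ]]
[[ 0.33029015 -0.20761223  0.025     ]]
[[ 0.59658065 -0.18677082  0.01      ]]
```

View pics/crop0.png

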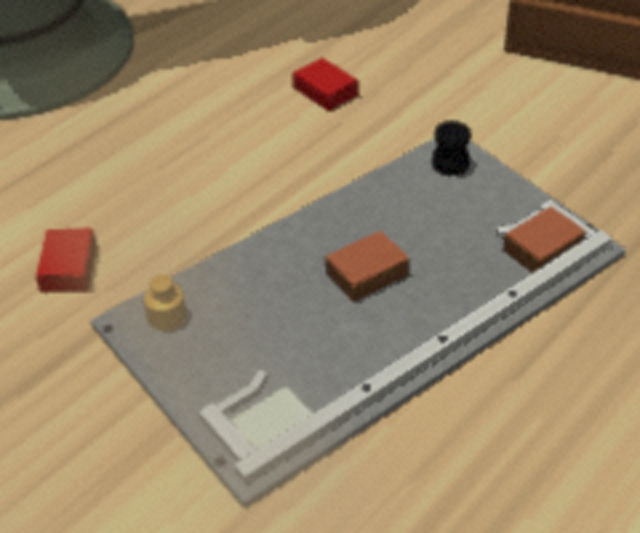

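View pics/crop0b.png

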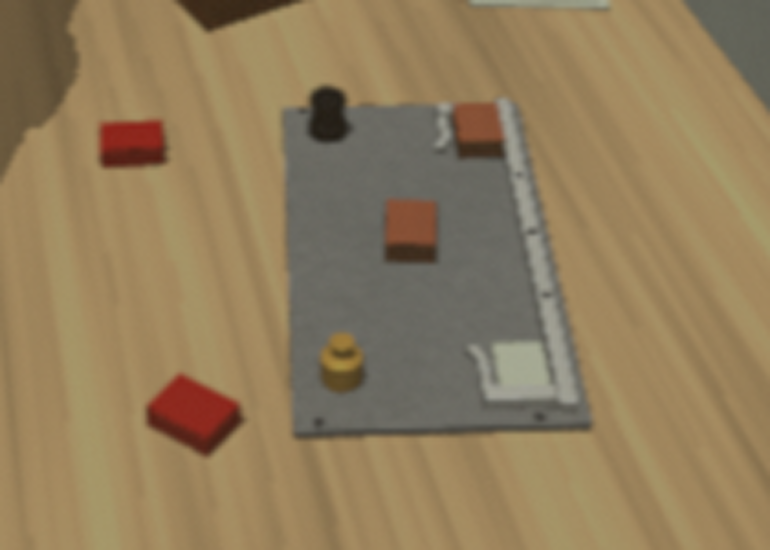

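Candidates: brown in the open middle at scene (289,230), brown in the far pocket at (354,218) (the filler), and red look-alikes at (176,229) and (269,164). I choose (289,230), the copper/wood one off the rail. The crop confirms this. The empty pocket with paper is at (249,289), the -y end. Next I fit the bed pose.

```bash
cat > fit.py <<'E'
from h import *
from scipy.optimize import least_squares
def T(pose,P):
    x,y,a=pose;P=np.array(P,float);c,s=np.cos(a),np.sin(a)
    return np.c_[x+c*P[:,0]-s*P[:,1],y+s*P[:,0]+c*P[:,1],P[:,2]]
E
python3 - <<'E'
from fit import *
a=np.load("scene0.npy",allow_pickle=True).item();b=np.load("side0.npy",allow_pickle=True).item()
A=lambda u,v:(150+u*240/640-.3,130+v*200/533-.3)
B=lambda u,v:(200+u*210/770-.3,160+v*150/550-.3)
C={'nn':(-.13,-.21,.01),'fn':(.1,-.21,.01),'fp':(.1,.21,.01),'np':(-.13,.21,.01)}
obsA=[('nn',A(93,324)),('fn',A(247,497)),('fp',A(625,246))]
obsB=[('nn',B(294,433)),('fn',B(590,424)),('np',B(283,108))]
for n,p,o in(("scene",a,obsA),("side",b,obsB)):
    print(n,unproj(p,[x[1] for x in o],[.01]*len(o))[:,:2])
def res(q,S):
    r=[]
    for p,o in S: r.append((proj(p,T(q,[C[k] for k,_ in o]))-[v for _,v in o]).ravel())
    return np.concatenate(r)
for S in ([(a,obsA)],[(b,obsB)],[(a,obsA),(b,obsB)]):
    s=least_squares(res,[.55,-.03,0],args=(S,));print(s.x,s.fun.round(1))
q=s.x
# block yaw: top quad in crop
tq=[A(326,262),A(378,233),A(409,262),A(358,288)]
w=unproj(a,tq,[.032]*4);print(w)
w=unproj(b,[B(387,200),B(438,201),B(437,247),B(386,245)],[.032]*4);print(w)
E
```

```text
scene [[ 0.40731682 -0.2231783 ]
 [ 0.62411789 -0.26053897]
 [ 0.70388709  0.14716455]]
side [[ 0.40194238 -0.22443078]
 [ 0.62349773 -0.26749659]
 [ 0.48232614  0.18719966]]
[ 0.56707861 -0.03800821 -0.18244174] [-1.  -1.9  0.4  1.6  0.5 -0.8]
[ 0.56857946 -0.04287233 -0.19637143] [-0.7 -0.1  0.8  0.1 -0.2 -0.2]
[ 0.56784016 -0.03921068 -0.18647218] [-1.2 -1.7 -0.1  2.1  0.7 -0.1 -0.5 -0.7  0.8 -1.1 -1.1 -0.5]
[[ 0.52434818 -0.05753229  0.032     ]
 [ 0.53584229 -0.0005936   0.032     ]
 [ 0.57916401 -0.01185911  0.032     ]
 [ 0.56523558 -0.06369488  0.032     ]]
[[ 0.5358863   0.00241548  0.032     ]
 [ 0.57895989 -0.00914981  0.032     ]
 [ 0.56053337 -0.06767984  0.032     ]
 [ 0.51931505 -0.05532097  0.032     ]]
```

View pics/wrist0.png

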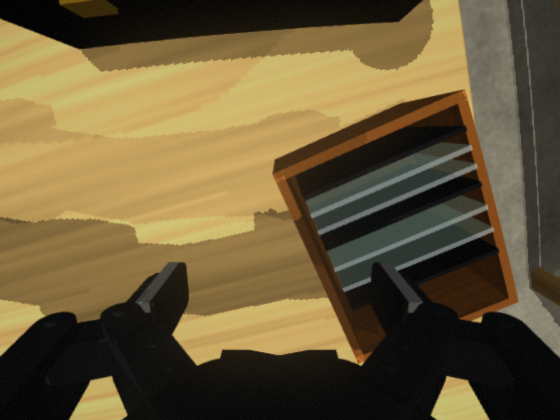

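```bash
python3 -m handwheel '[[0,0,0,0,0,-0.0134],[-1,-1,0,0,0,0],[-1,-1,0,0,0,0],[-1,-1,0,0,0,0],[-1,-1,0,0,0,0],[-1,-1,0,0,0,0],[-1,-1,0,0,0,0],[-1,-1,0,0,0,0]]' 0.3 40; python3 -m handwheel '[[-1,-1,0,0,0,0],[-1,-1,0,0,0,0],[-1,-1,0,0,0,0],[-1,-1,0,0,0,0],[-1,-1,0,0,0,0],[-1,-1,0,0,0,0],[-1,-1,0,0,0,0],[-1,-1,0,0,0,0]]'
```

```text
clock: 1.6
position: [0.3073, 0.3968, 0.2314]
tool_rot: [3.141, 0.0, 2.955]
force: [0.4, 0.8, -0.4]
grip_width: 0.0303
clock: 2.6
position: [0.4667, 0.1632, 0.2315]
tool_rot: [3.141, 0.0, 2.955]
force: [0.0, -0.4, 0.1]
grip_width: 0.0301
```

```bash
python3 -m handwheel '[[-0.4,-1,0,0,0,0],[-0.4,-1,0,0,0,0],[-0.4,-1,0,0,0,0],[-0.4,-1,0,0,0,0],[-0.4,-1,0,0,0,0],[-0.4,-1,0,0,0,0],[0,-1,0,0,0,0],[0,0,0,0,0,0]]'
python3 - <<'E'
from h import *
p=bot.grab_frame("wrist"); np.save("wrist1.npy",p,allow_pickle=True)
cv2.imwrite("pics/wrist1.png",p["pixels"]); print(bot.observe()["position"],p["D"],K(p)[0,0],-np.array(p["R"]).T@p["t"])
E
```

```text
clock: 3.6
position: [0.4924, -0.0206, 0.2314]
tool_rot: [-3.141, 0.0, 2.952]
force: [-0.2, 1.0, 0.2]
grip_width: 0.0301
[ 0.49259778 -0.0193084   0.23144119] [-0.05006021  0.          0.          0.          0.        ] 307.6759652932646 [ 0.42577586 -0.00924167  0.37504015]
```

View pics/wrist1.png

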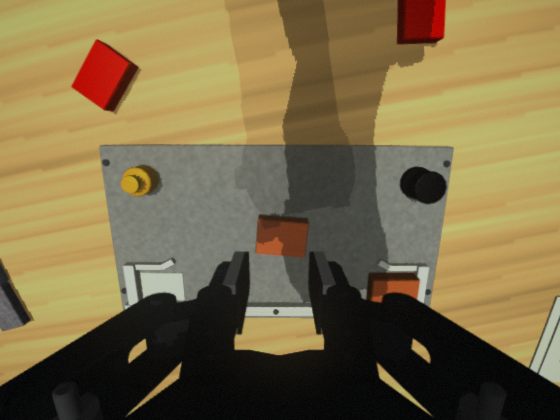

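Run:
```python
from h import *
p=np.load("wrist1.npy",allow_pickle=True).item()["pixels"]
cv2.imwrite("pics/w1a.png",cv2.resize(p[130:330,90:330],None,fx=3.3,fy=3,interpolation=cv2.INTER_CUBIC)[:, :800])
cv2.imwrite("pics/w1b.png",cv2.resize(p[205:265,245:320],(750,600),interpolation=cv2.INTER_CUBIC))
```

```text
(no output)
```

View pics/w1b.png

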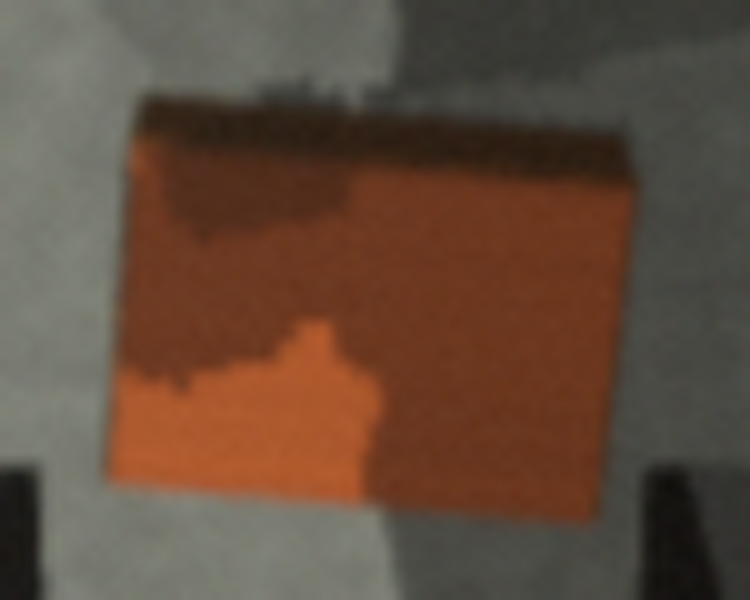

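View pics/w1a.png

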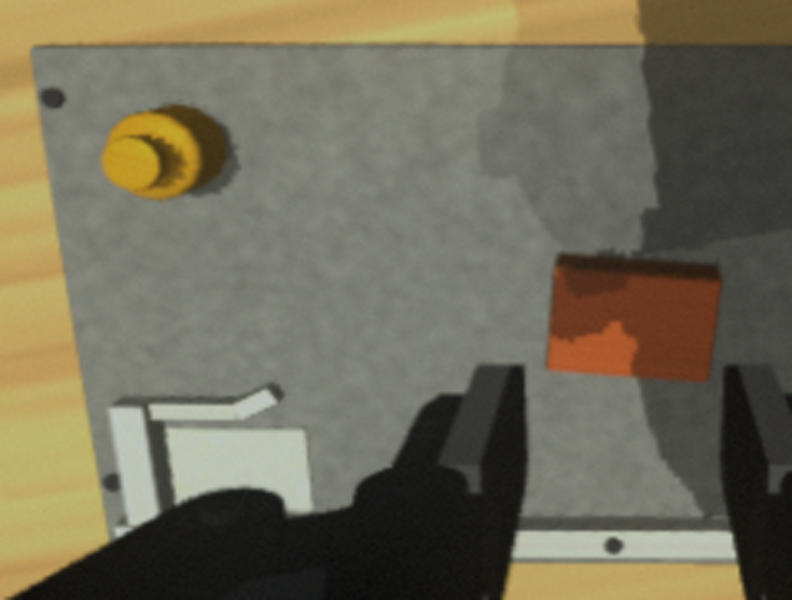

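Run:
```python
from fit import *
p=np.load("wrist1.npy",allow_pickle=True).item()
n=unproj(p,[(100,145.3),(453,147)],[.01]*2)
r=unproj(p,[(249,307),(313,307.3),(276,312)],[.022]*3)
B=lambda u,v:(245+u/10-.45,205+v/10-.45)
k=unproj(p,[B(130,135),B(635,185),B(598,523),B(106,485)],[.032]*4)
print(n,r,k,sep="\n")
d=n[1]-n[0];a=np.arctan2(-d[0],d[1]);print("bed yaw",a,np.hypot(*d[:2]))
def inb(P,q):
    c,s=np.cos(q[2]),np.sin(q[2]);D=P[:,:2]-q[:2];return np.c_[c*D[:,0]+s*D[:,1],-s*D[:,0]+c*D[:,1]]
m=n.mean(0); q=(m[0]+.13*np.cos(a),m[1]+.13*np.sin(a),a);print("bed",q)
print("rail",inb(r,q));print("block",inb(k,q),inb(k,q).mean(0))
e=k[1]-k[0];print("blk yaw",np.arctan2(-e[0],e[1]));e=k[2]-k[3];print(np.arctan2(-e[0],e[1]))
print("tcp",inb(bot.observe()["position"][None],q), inb(np.array([[.4926,-.0193,0]]),q))
```

```text
[[ 0.4008226  -0.21973709  0.01      ]
 [ 0.48124244  0.18941186  0.01      ]]
[[ 0.6360476  -0.08924532  0.022     ]
 [ 0.65216696 -0.00735327  0.022     ]
 [ 0.64992906 -0.05607707  0.022     ]]
[[ 0.51742295 -0.05206489  0.032     ]
 [ 0.53440923  0.00448068  0.032     ]
 [ 0.57550167 -0.00679842  0.032     ]
 [ 0.55957778 -0.06389831  0.032     ]]
bed yaw -0.19407985990188079 0.41697747383891587
bed (np.float64(0.568591836329632), np.float64(-0.040234898283506626), np.float64(-0.19407985990188079))
rail [[ 0.07564165 -0.0350805 ]
 [ 0.07566437  0.04838291]
 [ 0.08286554  0.00014226]]
block [[-0.04792664 -0.02147652]
 [-0.04216486  0.03728349]
 [ 0.00033142  0.03414138]
 [-0.00428101 -0.02495763]] [-0.02351027  0.00624768]
blk yaw -0.2918236168999936
-0.2719677101096772
tcp [[-0.07860327  0.00587712]] [[-0.07860271  0.00588579]]
```

```bash
python3 -m handwheel '[[0,0,1,0,0,0.0007],[0,0,1,0,0,0],[0,0,1,0,0,0],[0,0,1,0,0,0],[0,0,1,0,0,0],[0,0,1,0,0,0],[0,0,1,0,0,0],[0,0,0.8,0,0,0]]'; python3 -m handwheel '[[0,0,0.6,0,0,0],[0,0,0.2,0,0,0],[-0.2,0,0,0,0,0],[-0.2,0,0,0,0,0],[-0.2,0,0,0,0,0]]'
```

```text
clock: 4.65
position: [0.4927, -0.0178, 0.0353]
tool_rot: [3.141, -0.0, 2.952]
force: [1.8, 0.3, 0.1]
grip_width: 0.0298
clock: 5.28
position: [0.5081, -0.0219, 0.0168]
tool_rot: [3.141, 0.001, 2.95]
force: [-0.7, -0.8, 0.1]
grip_width: 0.0295
```

```bash
python3 -m handwheel '[[-0.2,0,0,0,0,0],[-0.2,0,0,0,0,0],[-0.2,0,0,0,0,0],[-0.2,0,0,0,0,0],[-0.2,0,0,0,0,0],[-0.2,0,0,0,0,0],[-0.2,0,0,0,0,0],[-0.2,0,0,0,0,0]]'
python3 - <<'E'
from h import *
for n in("wrist","scene"):
    p=bot.grab_frame(n); np.save(n+"2.npy",p,allow_pickle=True)
    x=p["pixels"] if n=="wrist" else cv2.resize(p["pixels"][130:330,150:390],(720,600),interpolation=cv2.INTER_CUBIC)
    cv2.imwrite(f"pics/{n}2.png",x)
E
```

```text
clock: 6.28
position: [0.5469, -0.0295, 0.0163]
tool_rot: [-3.142, -0.0, 2.951]
force: [-2.3, -0.2, -0.5]
grip_width: 0.0298
```

View pics/wrist2.png

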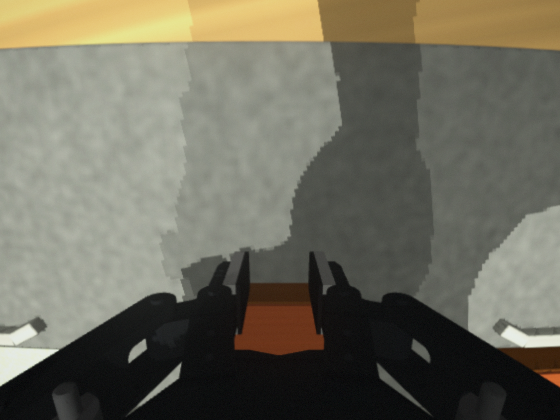

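View pics/scene2.png

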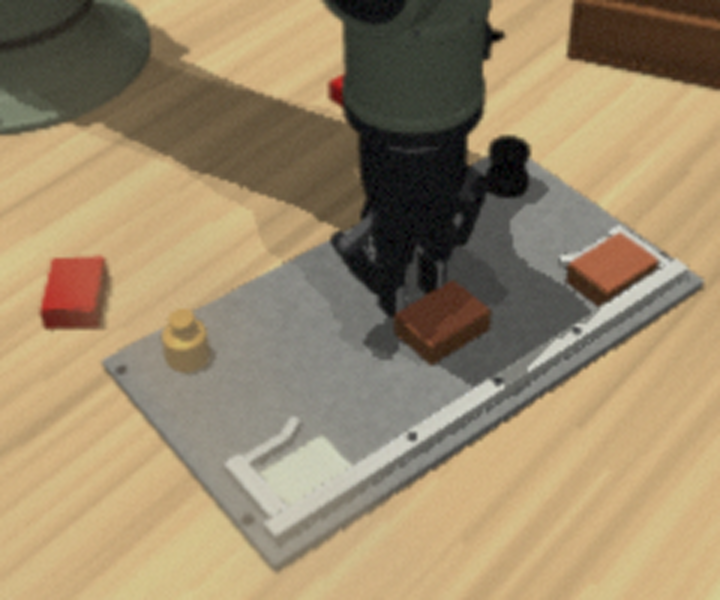

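The fingers are behind the block, which is now square to the rail at about (440,320) in the crop. Next I push on to the rail.

```bash
python3 -m handwheel '[[-0.2,0,0,0,0,0],[-0.2,0,0,0,0,0],[-0.2,0,0,0,0,0],[-0.2,0,0,0,0,0],[-0.2,0,0,0,0,0],[-0.2,0,0,0,0,0],[-0.2,0,0,0,0,0]]'; python3 -m handwheel '[[-0.12,0,0,0,0,0],[-0.08,0,0,0,0,0],[-0.08,0,0,0,0,0]]';python3 -m handwheel '[[-0.08,0,0,0,0,0],[0,0,0,0,0,0]]'
```

```text
clock: 7.25
position: [0.5813, -0.0361, 0.0163]
tool_rot: [-3.142, -0.0, 2.951]
force: [-1.1, 0.2, 0.0]
grip_width: 0.0302
clock: 7.62
position: [0.5879, -0.0374, 0.0163]
tool_rot: [-3.142, -0.0, 2.951]
force: [-0.7, 0.2, 0.2]
grip_width: 0.0302
clock: 7.88
position: [0.5896, -0.0377, 0.0162]
tool_rot: [-3.142, -0.001, 2.951]
force: [-2.0, 0.8, -0.5]
grip_width: 0.0301
```

```bash
python3 -m handwheel '[[-0.06,0,0,0,0,0],[0,0,0,0,0,0]]';python3 -m handwheel '[[-0.06,0,0,0,0,0],[0,0,0,0,0,0]]'
python3 - <<'E'
from h import *
for n in("wrist","scene"):
    p=bot.grab_frame(n); np.save(n+"3.npy",p,allow_pickle=True)
    x=p["pixels"] if n=="wrist" else cv2.resize(p["pixels"][170:290,240:384],(720,600),interpolation=cv2.INTER_CUBIC)
    cv2.imwrite(f"pics/{n}3.png",x)
E
```

```text
clock: 8.12
position: [0.5896, -0.0377, 0.0161]
tool_rot: [-3.141, -0.003, 2.951]
force: [-11.1, 2.5, 6.6]
grip_width: 0.0295
clock: 8.38
position: [0.5897, -0.0378, 0.0159]
tool_rot: [-3.141, -0.006, 2.951]
force: [-19.8, 4.8, 14.3]
grip_width: 0.0298
```

View pics/scene3.png

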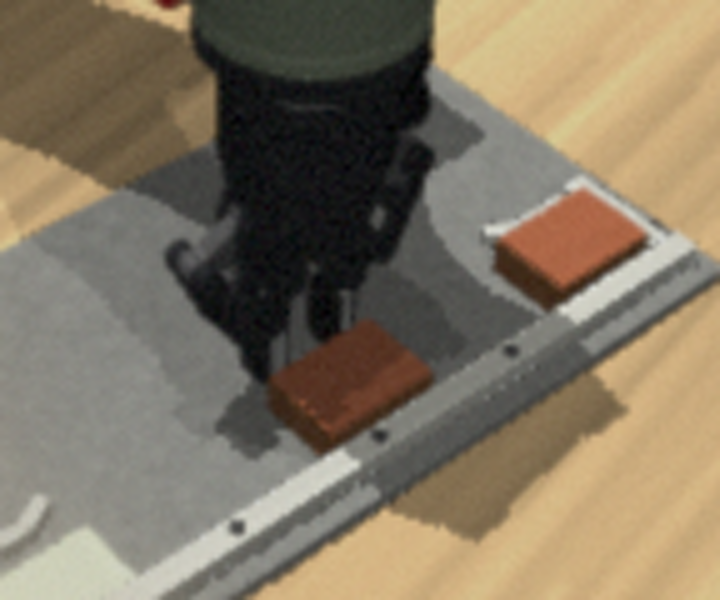

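Scene crop: the block at (350,385) lies flat along the rail, and the force rose to 20 N at the expected position. Next I back off, shut the fingers and go round to its +y end.

```bash
python3 -m handwheel '[[0.12,0,0,0,0,0],[0.1,0,0,0,0,0],[0.5,0,0,0,0,0],[0.6,0,0,0,0,0],[0,0,-0.1,0,0,0],[0,0,0,0,0,0]]' 1; python3 -m handwheel '[[0,0.75,0,0,0,0],[0,0.75,0,0,0,0],[0,0.75,0,0,0,0],[0,0,0,0,0,0],[0,0,0,0,0,0]]'
python3 - <<'E'
from h import *
for n in("wrist","scene"):
    p=bot.grab_frame(n); np.save(n+"4.npy",p,allow_pickle=True)
    x=p["pixels"] if n=="wrist" else cv2.resize(p["pixels"][170:290,240:384],(720,600),interpolation=cv2.INTER_CUBIC)
    cv2.imwrite(f"pics/{n}4.png",x)
E
```

```text
clock: 9.22
position: [0.5609, -0.0321, 0.0192]
tool_rot: [3.141, 0.001, 2.951]
force: [0.7, -0.3, -0.1]
grip_width: -0.0
clock: 9.85
position: [0.5709, 0.0229, 0.0188]
tool_rot: [-3.141, -0.0, 2.951]
force: [0.8, -0.6, -0.7]
grip_width: 0.0001
```

View pics/scene4.png

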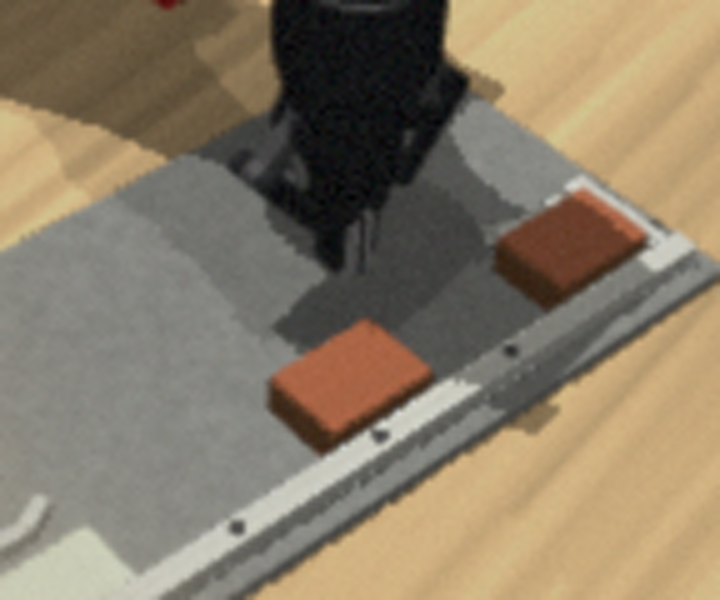

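View pics/wrist4.png

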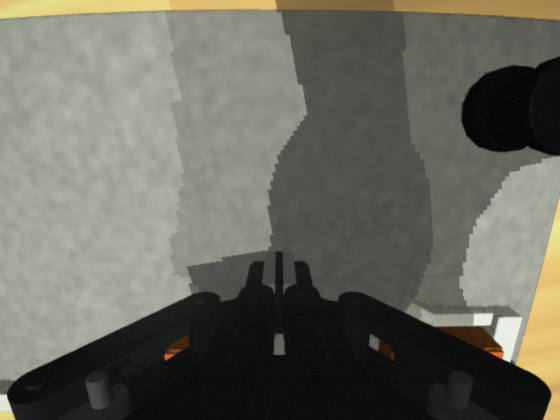

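```bash
cat >> fit.py <<'E'
Q=(.5686,-.0402,-.194)
def inb(P,q=Q):
    c,s=np.cos(q[2]),np.sin(q[2]);P=np.atleast_2d(P);D=P[:,:2]-np.array(q[:2]);return np.c_[c*D[:,0]+s*D[:,1],-s*D[:,0]+c*D[:,1]]
E
python3 - <<'E'
from fit import *
p=np.load("scene4.npy",allow_pickle=True).item()
A=lambda u,v:(240+u/5-.4,170+v/5-.4)
print(inb(unproj(p,[A(268,384),A(371,320),A(433,374),A(323,432)],[.032]*4)))
print(inb(unproj(p,[A(500,242),A(584,190),A(648,239),A(553,284)],[.032]*4)))
print(inb(unproj(p,[A(380,436)],[.022])))
E
```

```text
[[ 0.03421686 -0.02448572]
 [ 0.03365318  0.03684763]
 [ 0.07541856  0.03562842]
 [ 0.0702505  -0.02414361]]
[[0.03402991 0.11852969]
 [0.03374142 0.17620416]
 [0.07675409 0.17422752]
 [0.06944627 0.11745884]]
[[ 0.08115698 -0.00044514]]
```

```bash
python3 -m handwheel '[[-0.63,0,0,0,0,0],[-0.63,0,0,0,0,0],[-0.63,0,0,0,0,0],[-0.63,0,0,0,0,0],[0,0,0.12,0,0,0],[0,-0.2,0,0,0,0]]'; python3 -m handwheel '[[0,-0.2,0,0,0,0],[0,-0.2,0,0,0,0],[0,-0.2,0,0,0,0],[-0.01,-0.2,0,0,0,0],[-0.01,-0.2,0,0,0,0],[-0.01,-0.2,0,0,0,0],[-0.01,-0.2,0,0,0,0],[0,0,0,0,0,0]]'
python3 - <<'E'
from fit import *
print(inb(bot.observe()["position"]))
for n in("wrist","scene"):
    p=bot.grab_frame(n); np.save(n+"5.npy",p,allow_pickle=True)
    x=p["pixels"] if n=="wrist" else cv2.resize(p["pixels"][190:310,220:364],(720,600),interpolation=cv2.INTER_CUBIC)
    cv2.imwrite(f"pics/{n}5.png",x)
E
```

```text
clock: 10.7
position: [0.631, 0.0062, 0.0153]
tool_rot: [-3.141, -0.001, 2.951]
force: [0.3, -0.1, -0.6]
grip_width: -0.0001
clock: 11.7
position: [0.6263, -0.029, 0.0158]
tool_rot: [-3.141, 0.0, 2.95]
force: [-0.8, -0.1, -0.7]
grip_width: 0.0001
[[0.05443856 0.02212841]]
```

View pics/scene5.png

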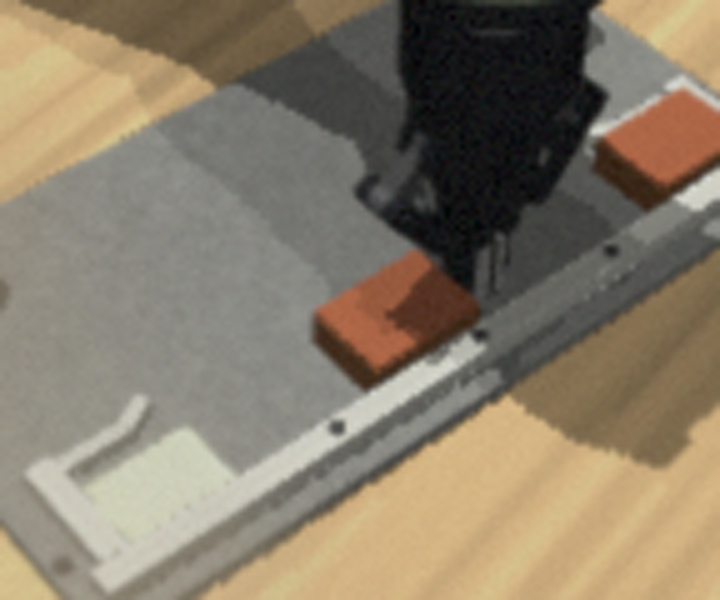

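View pics/wrist5.png

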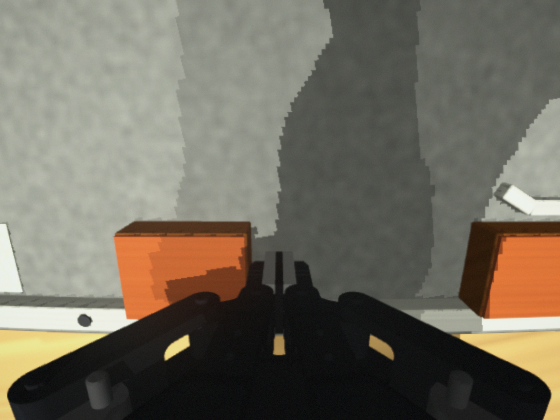

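Run:
```python
from fit import *
p=np.load("wrist5.npy",allow_pickle=True).item()
print(inb(unproj(p,[(115,235.5),(250,234.5),(126.5,318)],[.032]*3)))
print(inb(unproj(p,[(0,310),(110,308),(400,307)],[.022]*3)))
```

```text
[[ 0.03159108 -0.052169  ]
 [ 0.03083346  0.00803339]
 [ 0.07375795 -0.05284728]]
[[ 0.07795098 -0.1288254 ]
 [ 0.07479915 -0.06653649]
 [ 0.07336184  0.08273859]]
```

```bash
python3 -m handwheel '[[0,-0.2,0,0,0,0],[-0.01,-0.2,0,0,0,0],[0,-0.2,0,0,0,0],[0,-0.2,0,0,0,0],[-0.01,-0.2,0,0,0,0],[0,-0.2,0,0,0,0],[0,-0.2,0,0,0,0],[-0.01,-0.2,0,0,0,0]]';python3 -m handwheel '[[0,-0.2,0,0,0,0],[-0.01,-0.2,0,0,0,0],[0,-0.2,0,0,0,0],[0,-0.2,0,0,0,0],[-0.01,-0.2,0,0,0,0],[0,-0.2,0,0,0,0],[0,0,0,0,0,0]]'
python3 - <<'E'
from fit import *
print(inb(bot.observe()["position"]))
for n in("wrist","scene"):
    p=bot.grab_frame(n); np.save(n+"6.npy",p,allow_pickle=True)
    x=p["pixels"] if n=="wrist" else cv2.resize(p["pixels"][210:330,190:334],(720,600),interpolation=cv2.INTER_CUBIC)
    cv2.imwrite(f"pics/{n}6.png",x)
E
```

```text
clock: 12.8
position: [0.6193, -0.068, 0.0158]
tool_rot: [3.142, -0.0, 2.951]
force: [-0.1, 1.6, 0.5]
grip_width: 0.0004
clock: 13.68
position: [0.6142, -0.0979, 0.0158]
tool_rot: [-3.141, 0.0, 2.95]
force: [0.3, -0.4, -0.0]
grip_width: -0.0
[[ 0.05585192 -0.04787669]]
```

View pics/scene6.png

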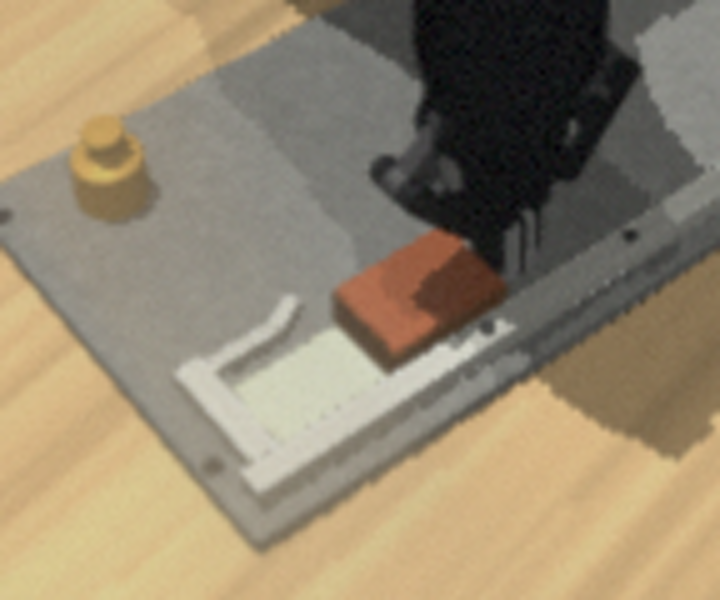

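View pics/wrist6.png

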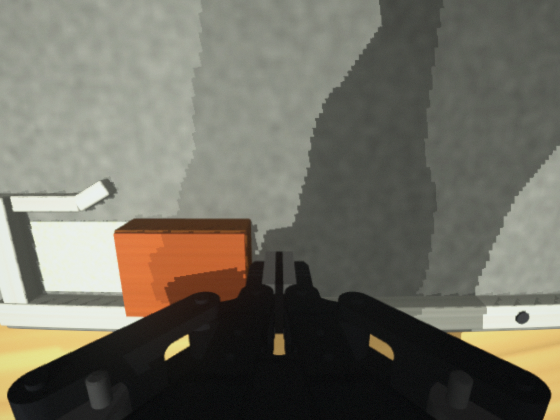

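The block is still flush and the lead end is at the pocket mouth: wrist left edge 115, between the rail at 318 and the lip at 200. Continuing.

```bash
python3 -m handwheel '[[0,-0.2,0,0,0,0],[0,-0.2,0,0,0,0],[0,-0.2,0,0,0,0],[0,-0.2,0,0,0,0],[-0.01,-0.2,0,0,0,0],[0,-0.2,0,0,0,0]]';python3 -m handwheel '[[0,-0.2,0,0,0,0],[-0.01,-0.2,0,0,0,0],[0,-0.2,0,0,0,0],[0,-0.2,0,0,0,0],[0,-0.1,0,0,0,0],[0,0,0,0,0,0]]'
python3 - <<'E'
from fit import *
print(inb(bot.observe()["position"]))
for n in("wrist","scene"):
    p=bot.grab_frame(n); np.save(n+"7.npy",p,allow_pickle=True)
    x=p["pixels"] if n=="wrist" else cv2.resize(p["pixels"][210:330,190:334],(720,600),interpolation=cv2.INTER_CUBIC)
    cv2.imwrite(f"pics/{n}7.png",x)
E
```

```text
clock: 14.52
position: [0.6086, -0.1269, 0.0158]
tool_rot: [3.141, -0.0, 2.951]
force: [-0.7, 1.6, 1.1]
grip_width: -0.0001
clock: 15.28
position: [0.6048, -0.1492, 0.0158]
tool_rot: [-3.141, 0.0, 2.95]
force: [-0.4, -0.6, 0.1]
grip_width: 0.0
[[ 0.0564869  -0.09996816]]
```

View pics/scene7.png

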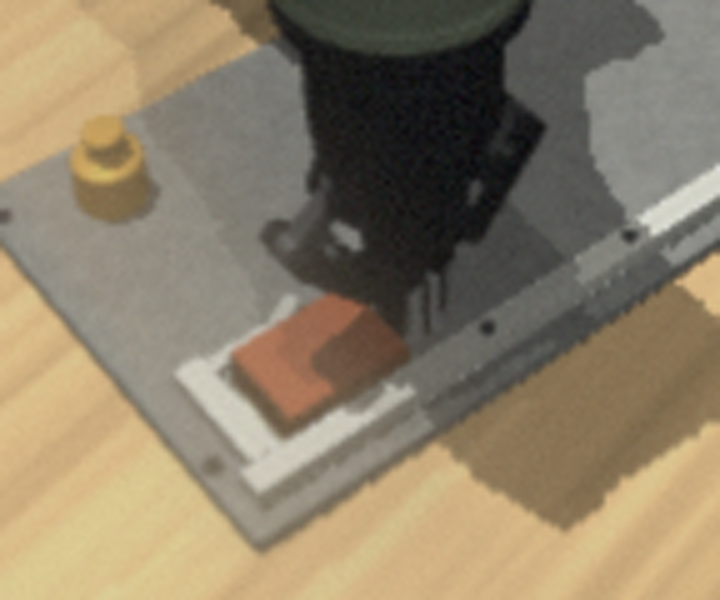

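View pics/wrist7.png

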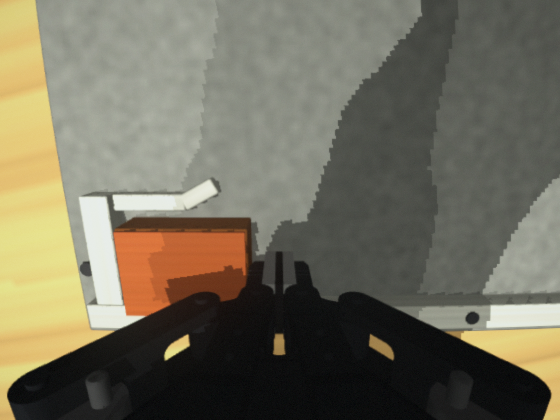

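About 6 mm of gap remains to the stop. I creep in until the force rises.

```bash
python3 -m handwheel '[[0,-0.1,0,0,0,0],[0,-0.06,0,0,0,0],[0,0,0,0,0,0]]';python3 -m handwheel '[[0,-0.06,0,0,0,0],[0,0,0,0,0,0]]';python3 -m handwheel '[[0,-0.06,0,0,0,0],[0,0,0,0,0,0]]'
```

```text
clock: 15.75
position: [0.6039, -0.153, 0.0158]
tool_rot: [-3.141, -0.0, 2.95]
force: [0.3, 0.6, -0.9]
grip_width: -0.0001
clock: 16.0
position: [0.6037, -0.1544, 0.0158]
tool_rot: [-3.142, 0.0, 2.95]
force: [0.5, 0.4, 0.8]
grip_width: -0.0001
clock: 16.25
position: [0.6035, -0.155, 0.0158]
tool_rot: [3.141, -0.0, 2.951]
force: [0.2, 4.7, 0.0]
grip_width: -0.0003
```

```bash
python3 -m handwheel '[[0,-0.06,0,0,0,0],[0,0,0,0,0,0]]'; python3 -m handwheel '[[0,-0.04,0,0,0,0],[0,0,0,0,0,0]]'
python3 - <<'E'
from fit import *
print(inb(bot.observe()["position"]))
for n in("wrist","scene"):
    p=bot.grab_frame(n); np.save(n+"8.npy",p,allow_pickle=True)
    x=p["pixels"][180:340,60:270] if n=="wrist" else p["pixels"][260:320,220:292]
    cv2.imwrite(f"pics/{n}8.png",cv2.resize(x,(720,int(720*x.shape[0]/x.shape[1])),interpolation=cv2.INTER_CUBIC))
E
```

```text
clock: 16.5
position: [0.6034, -0.1552, 0.0158]
tool_rot: [3.14, -0.0, 2.952]
force: [1.1, 11.3, 1.6]
grip_width: -0.0
clock: 16.75
position: [0.6035, -0.1554, 0.0158]
tool_rot: [3.139, -0.0, 2.953]
force: [1.2, 15.0, 2.9]
grip_width: -0.0
[[ 0.05641265 -0.10627382]]
```

View pics/scene8.png

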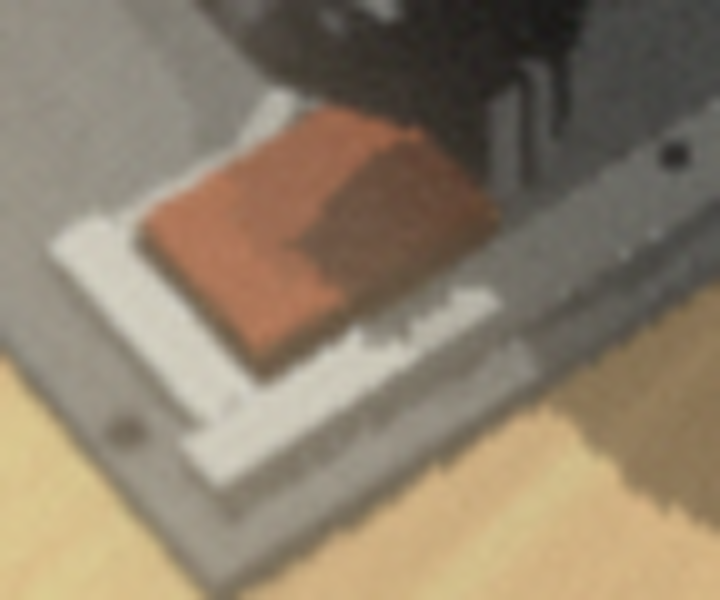

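View pics/wrist8.png

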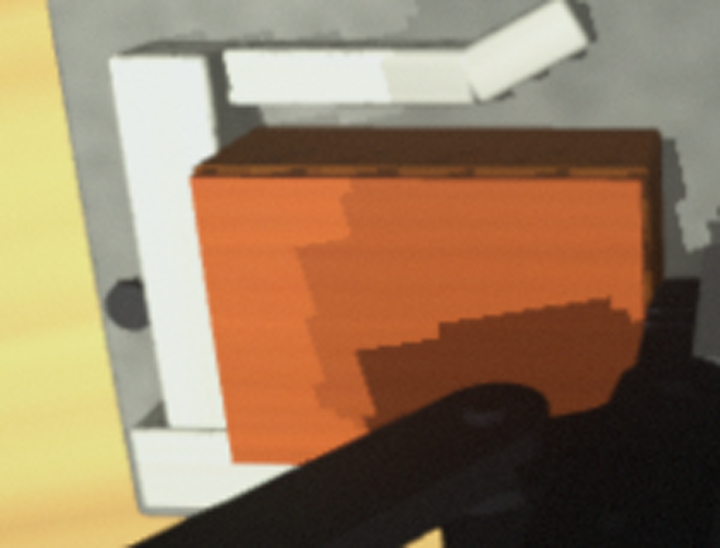

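Seated against the stop (15 N) and visually along the rail. Next I back off along +y, rise, and look from above.

```bash
python3 -m handwheel '[[0,0.1,0,0,0,0],[0,0.1,0,0,0,0],[0,0.4,0,0,0,0],[0.2,0.5,0,0,0,0],[0.5,0,-0.5,0,0,0],[0.8,0,-1,0,0,0],[1,0,-1,0,0,0],[1,0,-1,0,0,0]]'; python3 -m handwheel '[[1,-0.5,-1,0,0,0],[0.5,-0.5,-1,0,0,0],[0,0,-1,0,0,0],[0,0,-0.5,0,0,0],[0,0,0,0,0,0]]'
python3 - <<'E'
from fit import *
print(inb(bot.observe()["position"]),bot.observe()["position"])
for n in("wrist","scene","side"):
    p=bot.grab_frame(n); np.save(n+"9.npy",p,allow_pickle=True)
    x=p["pixels"] if n=="wrist" else p["pixels"][200:330,170:390]
    if n=="side": x=p["pixels"][170:290,220:400]
    cv2.imwrite(f"pics/{n}9.png",cv2.resize(x,(720,int(720*x.shape[0]/x.shape[1])),interpolation=cv2.INTER_CUBIC))
E
```

```text
clock: 17.85
position: [0.5206, -0.1146, 0.1047]
tool_rot: [-3.141, 0.0, 2.95]
force: [0.5, 0.3, -0.1]
grip_width: 0.0001
clock: 18.48
position: [0.4807, -0.1319, 0.1914]
tool_rot: [3.141, 0.001, 2.951]
force: [1.0, -0.2, -1.1]
grip_width: -0.0001
[[-0.06853958 -0.10691069]] [ 0.48073533 -0.13189171  0.1913858 ]
```

View pics/scene9.png

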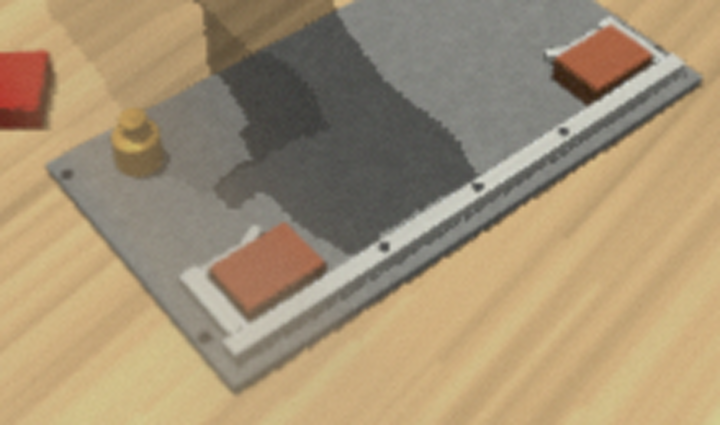

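View pics/wrist9.png

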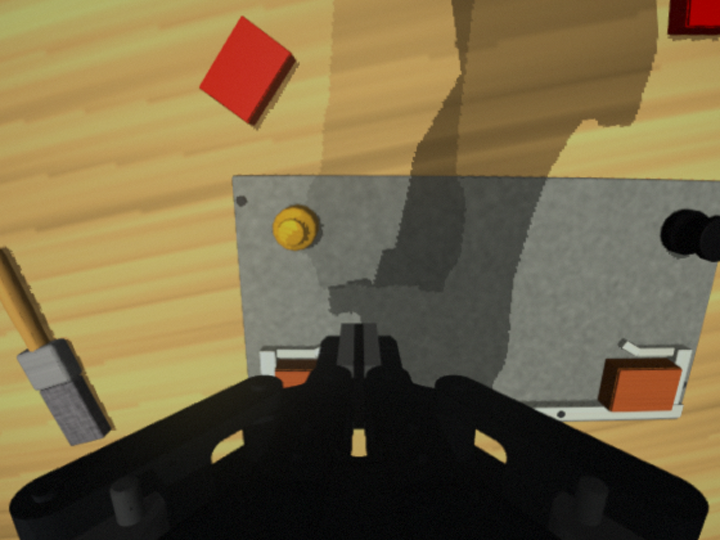

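```bash
python3 -m handwheel '[[-0.9,0.8,0.5,0,0,0],[-0.9,0.8,0.5,0,0,0],[-0.6,0.8,0.5,0,0,0],[0,0,0,0,0,0]]'
python3 - <<'E'
from fit import *
p=bot.grab_frame("wrist"); np.save("wrist10.npy",p,allow_pickle=True)
x=p["pixels"];cv2.imwrite("pics/wrist10.png",x)
E
```

```text
clock: 19.12
position: [0.5509, -0.0829, 0.1512]
tool_rot: [-3.142, -0.003, 2.953]
force: [-0.8, -0.4, 0.5]
grip_width: -0.0001
```

View pics/wrist10.png

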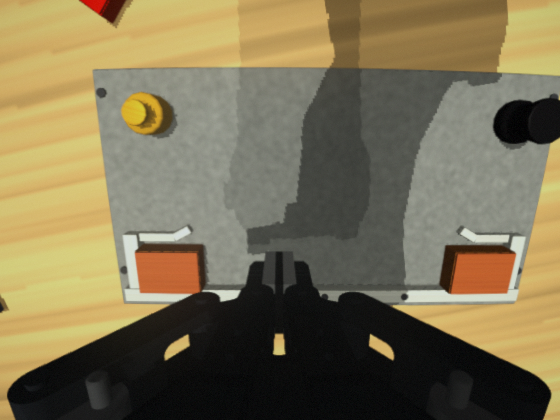

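View pics/side9.png

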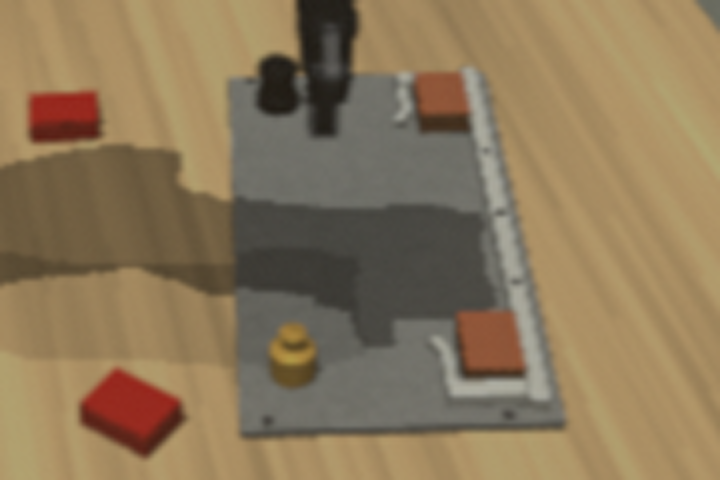

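Run:
```python
from fit import *
p=np.load("wrist10.npy",allow_pickle=True).item()["pixels"]
a=cv2.resize(p[225:310,115:215],(590,500),interpolation=cv2.INTER_CUBIC)
b=cv2.resize(p[225:310,430:530],(590,500),interpolation=cv2.INTER_CUBIC)
cv2.imwrite("pics/w10a.png",a);cv2.imwrite("pics/w10b.png",b)
```

```text
(no output)
```

View pics/w10a.png

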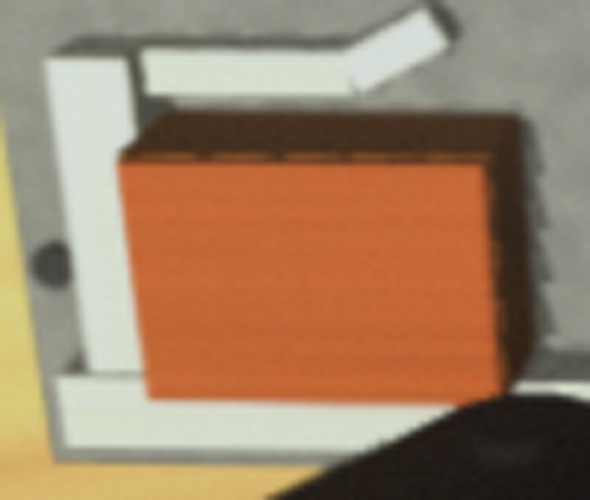

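View pics/w10b.png

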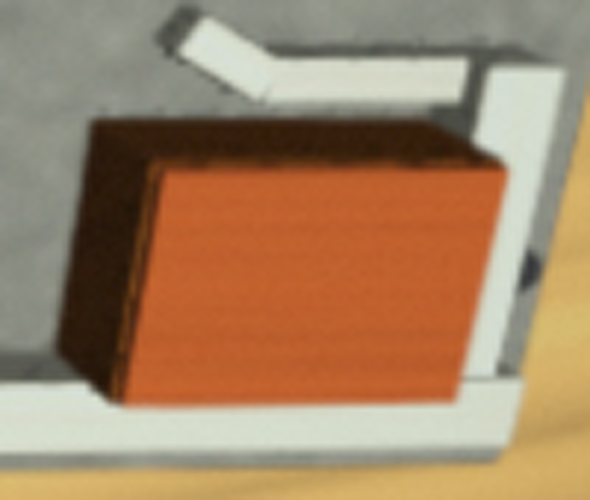

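Run:
```python
from fit import *
p=np.load("wrist10.npy",allow_pickle=True).item()
A=lambda u,v:(115+u/5.9-.42,225+v/5.88-.42)
B=lambda u,v:(430+u/5.9-.42,225+v/5.88-.42)
k=inb(unproj(p,[A(120,162),A(485,165),A(500,403),A(149,398)],[.032]*4));print(k)
f=inb(unproj(p,[B(163,170),B(508,170),B(457,403),B(121,406)],[.032]*4));print(f)
r=inb(unproj(p,[A(60,374),A(580,381),B(5,381),B(520,380)],[.022]*4));print(r)
s=inb(unproj(p,[A(128,60),A(148,372),B(487,68),B(466,376)],[.022]*4));print(s)
o=np.array([-.0023,0])
```

```text
[[ 0.03174818 -0.18003581]
 [ 0.03164476 -0.12207379]
 [ 0.07333231 -0.12251587]
 [ 0.07334574 -0.18047368]]
[[0.03167266 0.12017553]
 [0.03191942 0.17819049]
 [0.07389958 0.17873972]
 [0.07361157 0.1201992 ]]
[[ 0.07475568 -0.2004394 ]
 [ 0.07469439 -0.11158349]
 [ 0.07432457  0.10540724]
 [ 0.07532852  0.19801814]]
[[ 0.0181953  -0.18160878]
 [ 0.0740884  -0.18509893]
 [ 0.01798296  0.17905604]
 [ 0.07438166  0.18780159]]
```

```bash
python3 -m handwheel '[[0.5,0,-1,0,0,0],[0,0,0,0,0,0],[0,0,0,0,0,0]]'; python3 -c "
from workcell import bot
print(bot.job_done())"
```

```text
clock: 19.55
position: [0.5384, -0.0826, 0.1782]
tool_rot: [-3.141, 0.0, 2.95]
force: [0.4, -0.1, -0.7]
grip_width: -0.0004
the job is handed in; nothing more can be done
None
```

The loose block is in the empty -y corner pocket, against both the rail and the end stop, and the job is handed in at 19.6 s of the 58 s allowed.

- **Push to the rail:** I pushed it straight across with two fingertips. It met the rail at about bed y +6 mm, well before the pocket, and the force rose to 20 N there.
- **Slide to the stop:** I then shut the fingers and pushed the block along the rail from its +y end until the stop answered with about 15 N. It was never lifted.
- **Final check:** The block's far edge measures within about 0.5 mm of the filler's. It shows no measurable tilt and lines up with the end stop within about 0.5 mm. A first reading by eye suggested a 0.3 mm gap at the rail on the -y end, but the calibrated measurement did not bear it out. These figures come from pictures good to about 2 mm.
- **Other objects:** In the last pictures the filler, loupe, weight and brush stood where they had been. I did not check the tray in the last pictures, but the hand crossed well above it.
- **Hand:** It finished about 18 cm above the table, touching nothing.

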